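Seat the block on its parallels in the bench vise

ROBOT

A 6-joint arm with a two-finger parallel gripper is mounted at the origin on the work surface. World frame = base frame: x ahead of the robot, y to its left, z up, the work surface at z = 0. Lengths are in mm, angles in degrees, forces in N, time in s.
With the tool pointing down it reaches from about 350 to 850 mm from the base axis. Payload 8.1 kg.
Tool frame: the origin (TCP) lies at the very end of the fingers, on their centre line; the grasp point (between the pads) lies 19 mm behind it; z points along the fingers, y is the line along which they close (so a half turn about z gives the same grasp; the last joint's range is limited). The gripper opens to 85 mm and grips with 20 to 120 N. Pads are 22 mm wide; open, the fingers measure 114 mm over their backs; the gripper's body (76 mm by 85 mm) begins 54 mm behind the grasp point. The pads swing forward as they close: fully open they stand 13 mm farther back than shut.
Start: joints at [67.185, 7.471, 85.268, -0, 87.261, -4.893], TCP at [184.613, 570.897, 231.292] pointing down, gripper open.
Joint ranges: [-169.43, 169.43], [-51.17, 129.36], [1.28, 143.12], [-76.62, 256.62], [0, 156.53], [-152.29, 152.29]. Speed limits (degrees/s): [136.94, 136.94, 159.86, 180, 180, 180].

INTERFACE

Orientations are given as [roll, pitch, yaw] about the fixed x, y, z axes, in that order (R = Rz(yaw) Ry(pitch) Rx(roll)).
In Python, from bench import sense, eyes, job, models gives the robot as it stands. The module is installed in compiled form; this text tells all that it offers.
- The arm moves only by the tool apply_moves, never from a script. Its argument "rows" is a list of rows, each a list of 6 numbers: the shift along the tool's x, y, z in mm, then the turn, a rotation vector about the tool's x, y, z in rad. In form: [[dx, dy, dz, rx, ry, rz], ...]. A call has exactly 5 rows; each row shifts and turns the commanded pose from where the row before left it, along the tool's axes as they then stand; what a row does not reach is not made up. A row lasts 1/8 s, in which the tool goes at most 62.5 mm and 10.7 degrees, less where a joint would pass 70% of its speed; a pose out of reach is approached as far as the arm can. A call is refused whole if a number of a shift passes 62.5 or a number of a turn 0.188, either way. A call with a gripper value outside its range is refused whole. "fingers" is the finger opening in mm, from 0 to 85.4, set as the call begins (left out, the last holds). The fingers move at their own pace and stop on an object; "grip_force" is the grip in N (left out, the last holds). Time passes only in rows, so rows that do not move let the fingers close, or fill a call up. It gives the time, the measured TCP pose, the force, the opening and the grip force at its end, in the units of the state.
- sense(): the state, without advancing time (a new reading comes with each control period).
- eyes.snapshot(name): name is "scene" or "top" or "wrist"; returns (picture, depth): 480x640x3 uint8, red, green, blue; 480x640 float32, mm along the optical axis (not along the pixel's ray), 0 where there is no reading.
- eyes.get_calibration(name): a dict with "intrinsics" (3x3 intrinsics, pixels), "R" (3x3) and "t" (3): a world point X has camera coordinates R X + t; the wrist camera has in their place "mount" (4x4, takes a point from camera to tool coordinates, whose origin is the TCP and whose axes are the flange's). Camera axes: x right, y down, z forward; pixel columns grow to the right and rows downward; lengths in mm; the calibration is good to about 2 mm. A picture is of the moment at which its call begins: read the wrist's pose just before it. get_calibration takes no time and is no camera call.
- job.hand_in(): hands the job in; it is judged then, once.
Trained networks look in the newest picture that a camera, given by its name, has taken for a name from the list of things; names that differ only in an ending like _2 or _b are one class to them, and where a whole thing is asked for, a point or a joint stands for the part that bears it (a point fixed in the world has none). Each returns a list of dicts, best first, with "confidence" (0 to 1); they miss things now and then, are a little off and sometimes report something else, mostly with a low value. They report only what shows in the picture. A call takes as long as a camera call.
- models.boxes_of(name, camera): "xyz" ([x, y, z] in mm, in world coordinates, good to about 4 mm: the middle of the surface that is visible of it).
- models.cut_out(name, camera): "pixels" (480x640 bool, what is visible of it).
- models.place_of(name, camera): "xyz" ([x, y, z] in mm, in world coordinates, good to about 4 mm: a listed point, or the origin of a listed thing).
The state is a dict: "time": time; "joint_pos": joint angles; "qd": joint speeds; "joint_efforts": joint torques, N m; "tool_pos": TCP position; "tcp_rot": TCP orientation; "ft_force": force on the tool from outside, world axes, zero at the start; "wrist_torque": the same for the moment, N m; "finger_gap": finger opening in mm; "grip_force": force on a finger pad.
Only numpy, scipy, OpenCV 4.12 (cv2) and the standard library are available. Lean on these libraries where they do the work, as an engineer would, in place of code of your own. Each camera call takes 0.05 s, during which the arm holds its last target. There are 200 camera calls.

TASK

In the bench vise an aluminium block was clamped too high, and may be cocked, and one of the two steel parallels lying under it has wandered out lengthwise. First push that parallel back in until its ends are even with the other one's, then tap or press the block down, firmly but without battering it, until it sits level on both parallels and neither of them slides any more. Leave everything else on the bench as it lies.

Things in the scene. Friction and masses are not known exactly. Their poses are not given: they have to be found in the camera images.
- vise: grey bench vise, fixed. Origin on the bench under the middle of the jaw opening; x along the screw (screw and bar on the -x side), y along the jaws, z up. Jaws 100 mm long in y rise to 89 mm, at x = 32 to 67 mm on either side, with 4 mm brown soft liners that grip the block. The opening's ends (-y, +y) are free. A foot plate 120 mm long in y is 12 mm high.
- vise_bed (a point): middle of the vise's flat bed between the jaws, 45 mm above the bench, axes as the vise's; the bed is 100 mm long in y, and the parallels stand on it. How high the seated block's top comes depends on the block's unmeasured thickness: 50 to 60 mm above this point, plus up to 1 mm.
- block_top (a point): centre of the top of the aluminium block in the jaws: 56 (vise x) by 60 (y), 25 to 35 mm thick (not measured). It starts 3 to 15 mm off its parallels, rocked up to 0.06 rad about y; it only goes up and down and rocks, against friction (12 N down, 0.12 N m), and stays where left. Underside gives 1 mm. Press over each parallel in turn, then mid-top, with 25 to 35 N; over 45 N marks it.
- par_a_mid (a point): centre (half-way up) of one steel parallel: bar 12 mm (its x) by 130 mm (its y) by 25 mm high, 300 g, standing loose on the bed along the vise's y, at vise x = -19 or +19 mm, under the block; its ends stick out at both ends. One parallel lies within 4 mm of the vise's middle, the other 24 to 32 mm too far to +y. Loose it slides at 1 to 3 N, well nipped at over 5 N.
- par_b_mid (a point): centre (half-way up) of the other parallel, equal in size; which of the two is on which side, and which has wandered, differs.
- mallet: orange-headed wooden mallet, 260 mm long, lying on the bench; not needed, leave it
- mandrel: dark tapered steel mandrel, 280 mm long, lying on the bench; leave it
- offcut: brass angle offcut 18 x 75 x 14 mm, on the bench near the vise's -y end; leave it
- spare: short steel bar 12 x 90 x 12 mm on the bench behind the vise (+x side); leave it
- jar: glass jar 68 mm wide, 75 mm high, at the back; leave it

How it is judged:
By the outcome, as a careful person would: the job done as asked, in the order asked, and still so for the second after the job is handed in, with the robot touching nothing.
It also fails if it takes over 64 s, if anything falls off the work surface, if the arm or the gripper's body presses on something with over 40 N, if the wrist force passes 120 N, or if a joint passes its speed limit or range.

## Working session

There is one attempt and no reset: what is moved stays moved. The work goes in short steps, Python scripts to look and compute and a tool call to move; the robot and the scene stay as the last step left them, time stands still between calls to the robot, and variables do not carry over. Pictures are saved under pics/ and viewed, at most 10 in all, crops included, and the job is handed in when it is done.

Besides the shell and the picture viewer there is one more tool, called after "Emit:" by a JSON object that holds its "fn" and its "kwargs". apply_moves: Moves the arm, as the interface text tells. Its arguments: {"type":"object","properties":{"rows":{"type":"array"},"fingers":{"type":"number"},"grip_force":{"type":"number"}},"required":["rows"]}

```bash
mkdir -p pics
cat > h.py <<'E'
import numpy as np, cv2
from bench import sense, eyes, job, models
def cloud(cam,d):
    c=eyes.get_calibration(cam);K=np.array(c["intrinsics"]);v,u=np.mgrid[:480,:640]
    P=np.stack([(u-K[0,2])*d/K[0,0],(v-K[1,2])*d/K[1,1],d],-1)
    return (P-np.array(c["t"]))@np.array(c["R"])   # R^T(P-t)
E
python3 - <<'E'
from h import *
s=sense();print(s)
for cam in("scene","top"):
    p,d=eyes.snapshot(cam);cv2.imwrite(f"pics/{cam}.png",p[:,:,::-1]);np.save(cam+"d.npy",d)
    for n in("vise","vise_bed","block_top","par_a_mid","par_b_mid"):
        print(cam,n,[(np.round(r["xyz"],1),round(r["confidence"],2)) for r in models.place_of(n,cam)[:3]])
E
```

```text
{'time': 0.0, 'joint_pos': array([ 6.71843186e+01,  7.51423750e+00,  8.53300348e+01,  1.63398105e-04,
        8.72627489e+01, -4.89422604e+00]), 'qd': array([-0.02891055,  0.00494587, -0.10892397,  0.13750014, -0.02320052,
       -0.01727093]), 'joint_efforts': array([ 1.77369082e-03, -5.69396961e+01, -5.00562000e+01,  2.21287346e-04,
        1.48955325e-02,  5.90792456e-05]), 'tool_pos': array([184.39879777, 570.37197788, 230.24628255]), 'tcp_rot': array([-1.79893383e+02, -9.29327496e-03,  1.62078528e+02]), 'ft_force': array([ 0.4094345 ,  0.21441665, -0.28511367]), 'wrist_torque': array([-0.00362367, -0.01139169,  0.00797382]), 'grip_force': 0.0, 'finger_gap': 85.28978288887362}
scene vise [(array([589.5, -86.5,   1.4]), 0.61), (array([591.5, -86.4, 108.3]), 0.28)]
scene vise_bed [(array([588.1, -91. ,  43.4]), 0.74)]
scene block_top [(array([591.4, -83.7, 110.7]), 0.65)]
scene par_a_mid [(array([571. , -95.5,  56.9]), 0.69)]
scene par_b_mid [(array([602.3, -59.9,  57.2]), 0.44)]
top vise [(array([591.1, -85.9,   2.3]), 0.69)]
top vise_bed [(array([589. , -84.9,  42.7]), 0.92)]
top block_top [(array([588.5, -88.4, 108.8]), 0.78)]
top par_a_mid []
top par_b_mid [(array([600.9, -55.6,  60.4]), 0.47)]
```

View pics/scene.png

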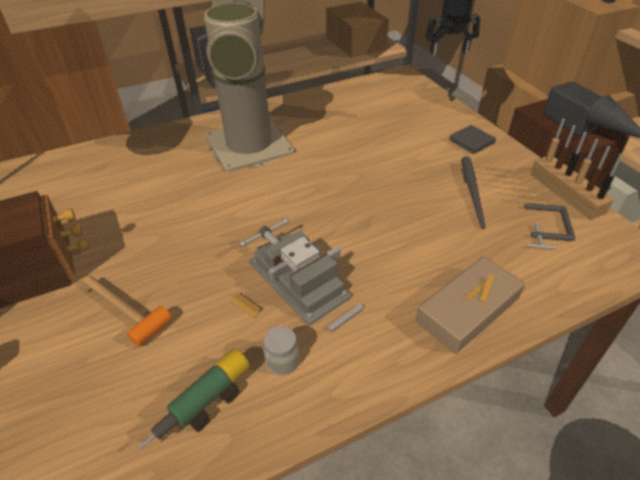

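View pics/top.png

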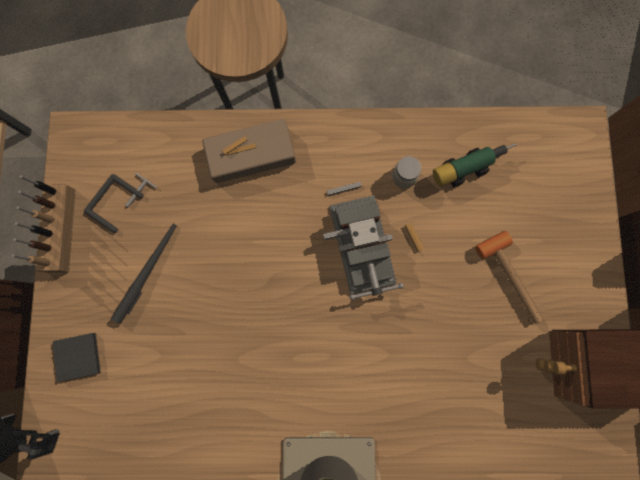

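The scene view shows the vise at about (300,270) with its screw towards the robot. The top view has the block at (363,232), with a parallel sticking out to the left (+y) around (333,236). I'll measure the cloud next.

Run:
```python
from h import *
d=np.load("topd.npy");W=cloud("top",d);p=cv2.imread("pics/top.png")
u0,v0,u1,v1=310,180,430,310
np.set_printoptions(linewidth=250)
print(eyes.get_calibration("wrist"))
for zlo,zhi,n in((84,95,"jaw"),(96,125,"block"),(62,75,"par")):
    m=np.zeros(d.shape,bool);m[v0:v1,u0:u1]=True
    m&=(W[...,2]>zlo)&(W[...,2]<zhi)
    k,l,st,ce=cv2.connectedComponentsWithStats(m.astype(np.uint8))
    for i in range(1,k):
        if st[i,4]>15:
            q=W[l==i];r=cv2.minAreaRect(q[:,:2].astype(np.float32));print(n,st[i],q.mean(0).round(1),np.round(r[0],1),np.round(r[1],1),round(r[2],1))
            if n=="block":
                A=np.c_[q[:,:2]-q[:,:2].mean(0),np.ones(len(q))];print(np.linalg.lstsq(A,q[:,2],rcond=None)[0])
cv2.imwrite("pics/c.png",cv2.resize(p[180:310,310:430],None,fx=4.6,fy=4.6,interpolation=cv2.INTER_CUBIC))
```

```text
{'intrinsics': array([[379.02293785,   0.        , 316.44730814],
       [  0.        , 379.02293785, 239.62671306],
       [  0.        ,   0.        ,   1.        ]]), 'mount': array([[ 5.12880597e-04, -9.59721032e-01, -2.80954228e-01,  7.03204809e+01],
       [ 9.99999581e-01,  7.05311212e-04, -5.83801931e-04,  3.80431214e-01],
       [ 7.58447159e-04, -2.80953811e-01,  9.59720991e-01, -1.42850549e+02],
       [ 0.00000000e+00,  0.00000000e+00,  0.00000000e+00,  1.00000000e+00]])}
jaw [338 204  43  24 582] [634.1 -78.2  88.7] [631.  -79.1] [43.2 99.6] 12.7
jaw [347 241  44  25 672] [541.4 -99.4  88.7] [541.9 -99.4] [40.3 99.8] 12.5
block [349 218  31  29 628] [586.9 -88.6 107.7] [587.9 -88.9] [56.9 60.2] 12.9
[-8.66015073e-04 -1.85991650e-02  1.07662199e+02]
par [324 226  27  13 150] [593.  -26.8  69.4] [596.8 -24.3] [21.3 64.2] 13.3
par [379 234  14   9  70] [ 579.4 -142.9   69.3] [ 579.4 -142.3] [12.3 33.4] 13.5
par [340 243  14   8  71] [558.5 -48.6  69.5] [558.5 -48.6] [12.1 33. ] 13.3
par [366 261  17  35 238] [ 480.2 -112.7   66.8] [ 483.7 -113.8] [81.2 25.4] 10.1
par [386 284  18   7  39] [ 461.9 -164.7   63.8] [ 462. -162.] [ 8.2 42.2] 9.4
par [350 294  11   6  26] [439.2 -66.6  63.8] [439.9 -67.7] [ 7.4 24.3] 18.5
```

View pics/c.png

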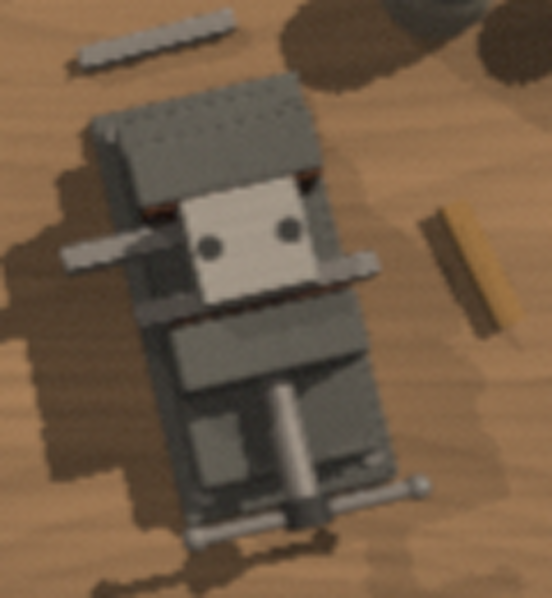

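The enlarged crop shows the parallel on vise +x (far side) sticking out to +y, with its end at about (65,258). The other parallel is even, and vise yaw is about 12.8°. I'll move the wrist camera over the +y end.

```bash
cat >> h.py <<'E'
from scipy.spatial.transform import Rotation as Ro
YAW=12.8;C=np.array([587.5,-89.]);a=np.radians(YAW)
UX=np.array([np.cos(a),np.sin(a)]);UY=np.array([-np.sin(a),np.cos(a)])
def v2w(x,y):return C+x*UX+y*UY
def w2v(P):P=np.asarray(P)[...,:2]-C;return np.stack([P@UX,P@UY],-1)
def plan(xyz,n,yaw=YAW+90):
    s=sense();R=Ro.from_euler("xyz",s["tcp_rot"],degrees=True);p=s["tool_pos"]
    T=Ro.from_euler("xyz",[180,0,yaw],degrees=True);rv=(R.inv()*T).as_rotvec()/n
    st=(np.asarray(xyz)-p)/n
    for i in range(n):
        print(np.round(np.r_[R.inv().apply(st),rv],3).tolist());R=R*Ro.from_rotvec(rv)
def wrist():
    s=sense();p,d=eyes.snapshot("wrist");c=eyes.get_calibration("wrist");K=c["intrinsics"];M=np.array(c["mount"])
    v,u=np.mgrid[:480,:640];P=np.stack([(u-K[0,2])*d/K[0,0],(v-K[1,2])*d/K[1,1],d],-1)
    P=P@M[:3,:3].T+M[:3,3];R=Ro.from_euler("xyz",s["tcp_rot"],degrees=True).as_matrix()
    return p,d,P@R.T+s["tool_pos"]
E
python3 -c "
from h import *
plan([*v2w(0,80),250],15)"
```

```text
[-36.368, -29.007, -1.245, -0.0, 0.0, 0.069]
[-38.281, -26.432, -1.245, -0.0, 0.0, 0.069]
[-40.012, -23.731, -1.245, -0.0, 0.0, 0.069]
[-41.552, -20.917, -1.246, -0.0, 0.0, 0.069]
[-42.895, -18.004, -1.246, -0.0, 0.0, 0.069]
[-44.033, -15.005, -1.246, -0.0, 0.0, 0.069]
[-44.963, -11.934, -1.246, -0.0, 0.0, 0.069]
[-45.678, -8.807, -1.246, -0.0, 0.0, 0.069]
[-46.177, -5.638, -1.246, -0.0, 0.0, 0.069]
[-46.456, -2.442, -1.246, -0.0, 0.0, 0.069]
[-46.513, 0.765, -1.246, -0.0, 0.0, 0.069]
[-46.35, 3.969, -1.246, -0.0, 0.0, 0.069]
[-45.966, 7.154, -1.246, -0.0, 0.0, 0.069]
[-45.364, 10.305, -1.246, -0.0, 0.0, 0.069]
[-44.546, 13.407, -1.246, -0.0, 0.0, 0.069]
```

Emit:
{"fn": "apply_moves", "kwargs": {"rows": [[-36.4,-29,-1.2,0,0,0.069],[-38.3,-26.4,-1.2,0,0,0.069],[-40,-23.7,-1.2,0,0,0.069],[-41.6,-20.9,-1.2,0,0,0.069],[-42.9,-18,-1.2,0,0,0.069]]}}

```text
time: 1.23
tool_pos: [313.8, 375.7, 237.5]
tcp_rot: [180.0, 0.0, 142.2]
ft_force: [0.3, -0.1, 0.4]
finger_gap: 85.1
grip_force: 0.0
```

Emit:
{"fn": "apply_moves", "kwargs": {"rows": [[-44,-15,-1.2,0,0,0.069],[-45,-11.9,-1.2,0,0,0.069],[-45.7,-8.8,-1.2,0,0,0.069],[-46.2,-5.6,-1.2,0,0,0.069],[-46.5,-2.4,-1.2,0,0,0.069]]}}

```text
time: 1.85
tool_pos: [442.4, 181.7, 243.7]
tcp_rot: [180.0, 0.0, 122.4]
ft_force: [0.9, 0.4, 0.1]
finger_gap: 85.6
grip_force: 0.0
```

Emit:
{"fn": "apply_moves", "kwargs": {"rows": [[-46.5,0.8,-1.2,0,0,0.069],[-46.3,4,-1.2,0,0,0.069],[-46,7.2,-1.2,0,0,0.069],[-45.4,10.3,-1.2,0,0,0.069],[-44.5,13.4,-1.2,0,0,0.069]]}}

```text
time: 2.48
tool_pos: [570.8, -12.3, 249.5]
tcp_rot: [180.0, 0.0, 102.6]
ft_force: [0.4, 0.0, 0.9]
finger_gap: 85.1
grip_force: 0.0
```

```bash
cat > look.py <<'E'
import sys
from h import *
p,d,W=wrist();cv2.imwrite(f"pics/{sys.argv[1]}.png",p[:,:,::-1]);np.savez("w.npz",d=d,W=W)
s=sense();print(s["time"],s["tool_pos"].round(1),s["tcp_rot"].round(2),s["ft_force"].round(2))
V=w2v(W);ok=d>0
b=ok&(W[...,2]>94)&(W[...,2]<122)&(abs(V[...,0])<25)&(abs(V[...,1])<27)
if b.sum()>50:
    A=np.c_[V[b],np.ones(b.sum())];print("block plane sx sy z0",np.linalg.lstsq(A,W[b][:,2],rcond=None)[0].round(4),b.sum())
for sx in(-19,19):
    for sg in(-1,1):
        m=ok&(abs(V[...,0]-sx)<4)&(abs(W[...,2]-70)<4)&(sg*V[...,1]>45)&(sg*V[...,1]<110)
        if m.sum()>5:print(sx,sg,"end",np.percentile(sg*V[m][:,1],[0,2,50,98,100]).round(1)*sg,"z",np.median(W[m][:,2]).round(1),m.sum())
for zlo,zhi in((85,92),):
    m=ok&(W[...,2]>zlo)&(W[...,2]<zhi)&(abs(V[...,1])<70)&(abs(V[...,0])<80)
    k,l,st,_=cv2.connectedComponentsWithStats(m.astype(np.uint8))
    for i in range(1,k):
        if st[i,4]>200:q=V[l==i];r=cv2.minAreaRect(q.astype(np.float32));print("jaw",np.round(r[0],1),np.round(r[1],1),r[2],q.min(0).round(1),q.max(0).round(1))
E
python3 look.py w1
```

```text
2.525 [572.7 -17.  249.2] [179.95   0.18 102.28] [-4.11 -3.19  1.33]
block plane sx sy z0 [-2.980000e-02 -1.000000e-04  1.085843e+02] 3449
-19 -1 end [-51.8 -52.7 -58.8 -65.3 -65.5] z 70.3 84
-19 1 end [45.4 45.6 55.6 64.2 64.3] z 70.3 170
19 1 end [45.1 46.1 71.2 94.2 94.9] z 70.2 456
jaw [3.1 1.5] [133.  100.8] 0.05211368575692177 [-63.5 -48.9] [69.6 51.9]
```

View pics/w1.png

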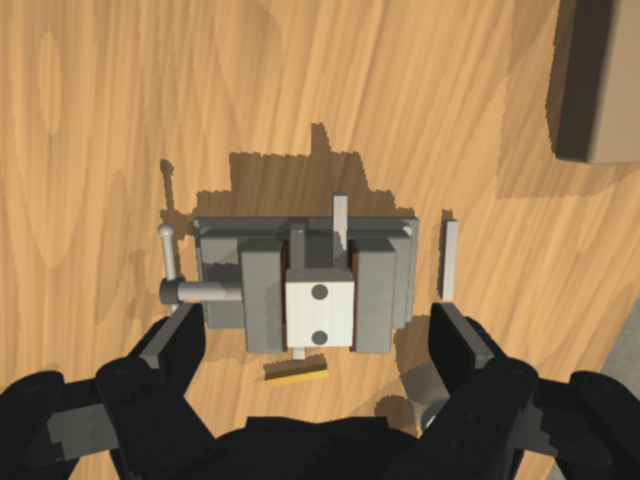

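The wrist view shows the wandered parallel's end at (340,195) and the even one's at (297,225). It needs to go in by about 30 mm. The arm was still settling, so I'll re-measure and plan.

```bash
python3 look.py w2; python3 -c "
from h import *
plan([*v2w(19,125),150],5)"
```

```text
2.575 [571.5 -14.8 249. ] [1.8000e+02 8.0000e-02 1.0245e+02] [-0.71  0.8  -0.16]
block plane sx sy z0 [-3.030000e-02 -2.000000e-03  1.085471e+02] 3501
-19 -1 end [-51.1 -51.8 -58.2 -65.1 -65.5] z 70.4 94
-19 1 end [45.1 45.7 55.5 64.1 64.3] z 70.2 176
19 1 end [45.2 46.  70.8 94.5 95. ] z 70.2 451
jaw [3.1 1.8] [100.1 133.2] 89.91590881347656 [-63.5 -48.4] [69.6 51.9]
[9.864, 3.568, 19.791, 0.0, 0.0, -0.001]
[9.854, 3.58, 19.793, 0.0, 0.0, -0.001]
[9.844, 3.592, 19.796, 0.0, 0.0, -0.001]
[9.834, 3.604, 19.799, 0.0, 0.0, -0.001]
[9.824, 3.616, 19.802, 0.0, 0.0, -0.001]
```

Emit:
{"fn": "apply_moves", "kwargs": {"rows": [[10,3.8,20,0,0,0],[10,3.8,20,0,0,0],[10,3.8,20,0,0,0],[10,3.8,20,0,0,0],[10,3.8,20,0,0,0]], "fingers": 0}}

```text
time: 3.2
tool_pos: [577.2, 43.3, 147.6]
tcp_rot: [-180.0, -0.0, 102.8]
ft_force: [0.1, 0.0, 0.6]
finger_gap: 0.1
grip_force: 0.0
```

Emit:
{"fn": "apply_moves", "kwargs": {"rows": [[0,0,19,0,0,0],[0,0,19,0,0,0],[0,0,19,0,0,0],[0,0,19,0,0,0],[0,0,19,0,0,0]]}}

```text
time: 3.82
tool_pos: [577.5, 41.8, 53.1]
tcp_rot: [180.0, 0.0, 102.8]
ft_force: [0.6, 0.3, 0.9]
finger_gap: -0.1
grip_force: 0.0
```

Emit:
{"fn": "apply_moves", "kwargs": {"rows": [[0,0,0,0,0,0],[-5,0,0,0,0,0],[-5,0,0,0,0,0],[0,0,0,0,0,0],[0,0,0,0,0,0]]}}

```text
time: 4.45
tool_pos: [580.0, 32.2, 54.8]
tcp_rot: [180.0, 0.0, 102.8]
ft_force: [0.3, 1.1, 0.1]
finger_gap: 0.2
grip_force: 0.0
```

```bash
python3 look.py w3; python3 -c "
from h import *
s=sense();print(w2v(s['tool_pos']),s['finger_gap'])"
```

```text
4.5 [579.8  32.3  54.6] [179.98   0.   102.77] [0.6  0.   0.66]
19 1 end [75.5 76.3 83.6 90.9 91.7] z 70.3 379
[ 19.40845068 119.992773  ] -0.12027652027616781
```

View pics/w3.png

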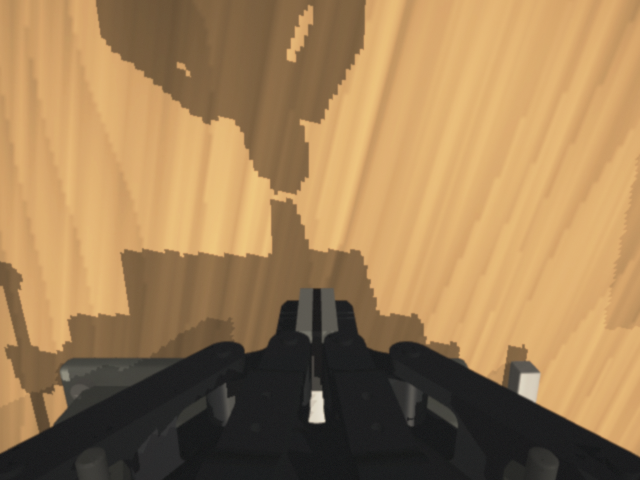

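The picture shows the closed fingers, with the parallel's end visible between them at (316,405), so they are lined up. Pushing now.

Emit:
{"fn": "apply_moves", "kwargs": {"rows": [[-4,0,0,0,0,0],[-4,0,0,0,0,0],[-2,0,0,0,0,0],[-2,0,0,0,0,0],[-2,0,0,0,0,0]]}}

```text
time: 5.12
tool_pos: [582.8, 18.6, 54.3]
tcp_rot: [-180.0, -0.0, 102.8]
ft_force: [-0.7, 2.4, 0.0]
finger_gap: -0.1
grip_force: 1.3
```

Emit:
{"fn": "apply_moves", "kwargs": {"rows": [[-2,0,0,0,0,0],[-2,0,0,0,0,0],[-2,0,0,0,0,0],[-2,0,0,0,0,0],[-2,0,0,0,0,0]]}}

```text
time: 5.75
tool_pos: [585.0, 8.8, 54.3]
tcp_rot: [-180.0, -0.0, 102.8]
ft_force: [-0.8, 2.0, 0.6]
finger_gap: -0.3
grip_force: 1.4
```

Emit:
{"fn": "apply_moves", "kwargs": {"rows": [[-2,0,0,0,0,0],[-2,0,0,0,0,0],[-2,0,0,0,0,0],[-2,0,0,0,0,0],[-2,0,0,0,0,0]]}}

```text
time: 6.38
tool_pos: [587.3, -1.0, 54.3]
tcp_rot: [180.0, 0.0, 102.8]
ft_force: [-0.4, 2.5, -0.1]
finger_gap: 0.2
grip_force: 1.3
```

```bash
python3 -c "
from h import *
s=sense();print(w2v(s['tool_pos']),s['ft_force'],w2v(s['ft_force'][:2]+C))"; python3 look.py w4
```

```text
[19.25907068 85.87518683] [-0.35504999  2.53588042 -0.09163926] [0.21559373 2.55152295]
6.425 [587.3  -1.3  54.3] [-1.8000e+02  1.0000e-02  1.0277e+02] [ 0.15  2.28 -0.72]
19 1 end [45.1 45.4 55.  97.  97.6] z 70.3 525
```

Emit:
{"fn": "apply_moves", "kwargs": {"rows": [[-2,0,0,0,0,0],[-2,0,0,0,0,0],[-2,0,0,0,0,0],[-1,0,0,0,0,0],[-1,0,0,0,0,0]]}}

```text
time: 7.05
tool_pos: [589.0, -8.7, 54.3]
tcp_rot: [-180.0, -0.0, 102.8]
ft_force: [-0.3, 2.1, 0.2]
finger_gap: -0.0
grip_force: 1.2
```

```bash
python3 -c "
from h import *
s=sense();print(w2v(s['tool_pos']),s['ft_force'])"
```

```text
[19.20857733 77.96482405] [-0.29081176  2.12272668  0.23459255]
```

Emit:
{"fn": "apply_moves", "kwargs": {"rows": [[5,0,0,0,0,0],[10,0,-5,0,0,0],[5,0,-30,0,0,0],[0,0,-60,0,0,0],[0,0,-60,0,0,0]]}}

```text
time: 7.68
tool_pos: [583.9, 11.6, 211.0]
tcp_rot: [-180.0, 0.0, 102.8]
ft_force: [1.9, -0.0, 0.7]
finger_gap: 0.2
grip_force: 0.0
```

Emit:
{"fn": "apply_moves", "kwargs": {"rows": [[0,-4,-40,0,0,0],[-10,-5,0,0,0,0],[-10,-5,0,0,0,0],[0,0,0,0,0,0],[0,0,0,0,0,0]], "fingers": 85}}

```text
time: 8.3
tool_pos: [574.6, -11.7, 247.7]
tcp_rot: [-179.9, -0.1, 102.7]
ft_force: [-0.0, 0.2, -0.2]
finger_gap: 85.2
grip_force: 0.0
```

```bash
python3 look.py w5;python3 look.py w6; python3 -c "
from h import *
s=sense();print(w2v(s['tool_pos']),s['ft_force'])"
```

```text
8.35 [574.8 -11.6 248. ] [-1.7989e+02 -5.0000e-02  1.0276e+02] [-0.56  0.39 -1.22]
block plane sx sy z0 [-3.030000e-02 -1.200000e-03  1.085695e+02] 3495
-19 -1 end [-52.1 -52.7 -58.9 -65.5 -65.7] z 70.4 84
-19 1 end [45.1 45.5 55.2 64.3 64.5] z 70.2 174
19 -1 end [-50.9 -51.4 -57.4 -63.  -63.3] z 70.3 74
19 1 end [45.2 45.4 56.2 66.5 66.6] z 70.3 197
jaw [3.1 1.5] [100.5 133.3] 89.89183044433594 [-63.6 -48.8] [69.7 51.8]
8.4 [575.  -11.5 248.3] [-1.7992e+02 -4.0000e-02  1.0278e+02] [-0.39  0.24  0.55]
block plane sx sy z0 [-2.930000e-02 -5.000000e-04  1.085891e+02] 3484
-19 -1 end [-52.7 -52.8 -59.  -65.4 -65.8] z 70.3 84
-19 1 end [45.  45.9 55.3 64.3 64.6] z 70.3 175
19 -1 end [-51.4 -51.7 -57.3 -63.2 -63.6] z 70.4 76
19 1 end [45.  45.3 56.2 66.6 66.9] z 70.2 197
jaw [3.1 1.4] [100.9 133.2] 89.96337127685547 [-63.5 -49.1] [69.7 51.8]
[ 4.95388569 78.31521015] [-0.3901309   0.24360138  0.55075093]
```

2.3 mm still to go, so the TCP should end at y' = 75.7.

Emit:
{"fn": "apply_moves", "kwargs": {"rows": [[5,4,30,0,0,0],[5,5,40,0,0,0],[5,5,50,0,0,0],[2,0,40,0,0,0],[0,0,34,0,0,0]], "fingers": 0}}

```text
time: 9.02
tool_pos: [584.3, 8.5, 52.9]
tcp_rot: [-179.9, -0.0, 102.8]
ft_force: [0.2, 0.5, 0.3]
finger_gap: -0.2
grip_force: 0.0
```

Emit:
{"fn": "apply_moves", "kwargs": {"rows": [[-3,0,0,0,0,0],[-5,0,0,0,0,0],[-5,0,0,0,0,0],[-2,0,0,0,0,0],[0,0,0,0,0,0]]}}

```text
time: 9.65
tool_pos: [589.1, -7.0, 56.1]
tcp_rot: [179.9, 0.0, 102.7]
ft_force: [-0.1, 0.0, 0.7]
finger_gap: -0.1
grip_force: 0.0
```

```bash
python3 -c "
from h import *
s=sense();print(w2v(s['tool_pos']),s['tool_pos'],s['ft_force'])"
```

```text
[19.71998504 79.59764036] [589.09519304  -7.01147934  56.1451158 ] [-0.09958225  0.04124542  0.66744679]
```

Emit:
{"fn": "apply_moves", "kwargs": {"rows": [[-1,0,0,0,0,0],[-1,0,0,0,0,0],[-1,0,0,0,0,0],[-0.9,0,0,0,0,0],[0,0,0,0,0,0]]}}

```text
time: 10.28
tool_pos: [589.4, -10.3, 55.3]
tcp_rot: [-180.0, -0.0, 102.8]
ft_force: [-0.6, 3.3, 0.6]
finger_gap: 0.1
grip_force: 1.6
```

```bash
python3 -c "
from h import *
s=sense();print(w2v(s['tool_pos']),s['tool_pos'],s['ft_force'])"
```

```text
[19.25990859 76.33326506] [589.36976723 -10.29666205  55.28666098] [-0.57155731  3.2981553   0.63226749]
```

Emit:
{"fn": "apply_moves", "kwargs": {"rows": [[5,0,0,0,0,0],[12,0,-5,0,0,0],[5,0,-30,0,0,0],[0,0,-60,0,0,0],[0,0,-60,0,0,0]]}}

```text
time: 10.9
tool_pos: [583.8, 11.7, 211.8]
tcp_rot: [-180.0, -0.0, 102.8]
ft_force: [1.1, -0.5, 0.3]
finger_gap: -0.2
grip_force: 0.0
```

Emit:
{"fn": "apply_moves", "kwargs": {"rows": [[0,-4,-40,0,0,0],[-10,-5,0,0,0,0],[-10,-5,0,0,0,0],[0,0,0,0,0,0],[0,0,0,0,0,0]], "fingers": 85}}

```text
time: 11.52
tool_pos: [574.6, -11.6, 248.7]
tcp_rot: [-179.9, -0.1, 102.7]
ft_force: [0.6, -0.2, 0.0]
finger_gap: 85.0
grip_force: 0.0
```

```bash
python3 look.py w7;python3 look.py w8; python3 -c "
from h import *
s=sense();print(w2v(s['tool_pos']),s['ft_force'])"
```

```text
11.575 [574.8 -11.5 249. ] [-1.7989e+02 -5.0000e-02  1.0277e+02] [-0.19 -0.19 -0.16]
block plane sx sy z0 [-2.900000e-02 -1.000000e-03  1.085897e+02] 3475
-19 -1 end [-51.6 -52.1 -59.1 -66.  -66.6] z 70.3 88
-19 1 end [45.1 45.7 55.8 64.1 64.3] z 70.2 168
19 -1 end [-51.1 -51.6 -58.4 -64.7 -65. ] z 70.3 82
19 1 end [45.1 45.5 55.2 65.1 65.3] z 70.2 182
jaw [3.1 1.9] [ 99.7 133.4] 89.91856384277344 [-63.7 -47.9] [69.8 51.8]
11.625 [574.9 -11.4 249.3] [-1.7991e+02 -4.0000e-02  1.0278e+02] [ 0.36  0.53 -0.74]
block plane sx sy z0 [-3.060000e-02 -1.600000e-03  1.085535e+02] 3456
-19 -1 end [-51.6 -52.1 -58.7 -64.6 -65.1] z 70.4 84
-19 1 end [45.2 45.7 55.3 64.3 64.6] z 70.1 175
19 -1 end [-51.8 -52.4 -58.  -64.7 -65. ] z 70.3 83
19 1 end [45.4 45.6 55.8 65.2 65.4] z 70.1 182
jaw [3.1 2. ] [133.4  99.7] 0.0027922966983169317 [-63.5 -47.9] [69.8 51.8]
[ 4.92350933 78.42538909] [ 0.36495907  0.53292783 -0.74369228]
```

About 0.7 mm remains, so one more fine push while it's still loose.

Emit:
{"fn": "apply_moves", "kwargs": {"rows": [[5,4,30,0,0,0],[5,5,40,0,0,0],[5,5,50,0,0,0],[2,0,40,0,0,0],[0,0,34,0,0,0]], "fingers": 0}}

```text
time: 12.25
tool_pos: [584.3, 8.6, 54.0]
tcp_rot: [-179.9, -0.0, 102.8]
ft_force: [0.0, -0.4, -0.6]
finger_gap: 0.4
grip_force: 0.0
```

Emit:
{"fn": "apply_moves", "kwargs": {"rows": [[-5,0,0,0,0,0],[-7,0,0,0,0,0],[-5,0,0,0,0,0],[0,0,0,0,0,0],[0,0,0,0,0,0]]}}

```text
time: 12.88
tool_pos: [589.4, -8.7, 57.1]
tcp_rot: [179.9, 0.0, 102.8]
ft_force: [0.0, -0.0, -0.3]
finger_gap: -0.3
grip_force: 0.0
```

```bash
python3 -c "
from h import *
s=sense();print(w2v(s['tool_pos']),s['tool_pos'],s['ft_force'])"
```

```text
[19.68251264 77.8670652 ] [589.44205818  -8.70735054  57.11023951] [ 0.04668074 -0.04980732 -0.29284595]
```

Emit:
{"fn": "apply_moves", "kwargs": {"rows": [[-1,0,0,0,0,0],[-0.6,0,0,0,0,0],[-0.6,0,0,0,0,0],[-0.6,0,0,0,0,0],[0,0,0,0,0,0]]}}

```text
time: 13.5
tool_pos: [589.5, -11.0, 56.3]
tcp_rot: [-180.0, -0.0, 102.8]
ft_force: [-1.0, 3.8, 1.1]
finger_gap: -0.3
grip_force: 1.5
```

```bash
python3 -c "
from h import *
s=sense();print(w2v(s['tool_pos']),s['tool_pos'],s['ft_force'])"
```

```text
[19.23946144 75.64133852] [589.5031235  -10.97592381  56.25624244] [-0.98603097  3.83457665  1.11676981]
```

Emit:
{"fn": "apply_moves", "kwargs": {"rows": [[5,0,0,0,0,0],[12,0,-5,0,0,0],[5,0,-30,0,0,0],[0,0,-60,0,0,0],[0,0,-60,0,0,0]]}}

```text
time: 14.12
tool_pos: [584.0, 10.9, 212.8]
tcp_rot: [-180.0, -0.0, 102.8]
ft_force: [1.6, 0.4, 0.1]
finger_gap: -0.3
grip_force: 0.0
```

Emit:
{"fn": "apply_moves", "kwargs": {"rows": [[0,-4,-40,0,0,0],[-10,-5,0,0,0,0],[-10,-5,0,0,0,0],[0,0,0,0,0,0],[0,0,0,0,0,0]], "fingers": 85}}

```text
time: 14.75
tool_pos: [574.8, -12.4, 249.7]
tcp_rot: [-179.9, -0.1, 102.8]
ft_force: [-0.1, -0.7, 0.8]
finger_gap: 85.1
grip_force: 0.0
```

```bash
python3 look.py w9;python3 look.py w10; python3 -c "
from h import *
s=sense();print(w2v(s['tool_pos']),s['ft_force']);plan([*v2w(-19,0.5),140],5)"
```

```text
14.8 [575.  -12.3 250. ] [-1.7989e+02 -5.0000e-02  1.0277e+02] [0.62 0.2  0.9 ]
block plane sx sy z0 [-3.030000e-02 -4.000000e-04  1.086205e+02] 3464
-19 -1 end [-52.1 -52.4 -58.9 -65.1 -65.4] z 70.4 84
-19 1 end [45.1 45.6 55.8 64.2 64.4] z 70.2 164
19 -1 end [-50.7 -51.2 -58.1 -64.8 -65.2] z 70.5 91
19 1 end [45.1 45.5 55.2 64.2 64.5] z 70.0 176
jaw [3. 2.] [133.5 100.1] 0.1196092888712883 [-63.7 -48.2] [69.8 51.9]
14.85 [575.1 -12.2 250.3] [-1.7991e+02 -4.0000e-02  1.0278e+02] [-0.44  0.53  0.27]
block plane sx sy z0 [-3.05000e-02 -1.30000e-03  1.08595e+02] 3450
-19 -1 end [-52.3 -52.9 -59.  -65.  -65.2] z 70.3 84
-19 1 end [45.1 45.5 55.  64.2 64.6] z 70.2 176
19 -1 end [-51.  -51.7 -58.5 -65.2 -65.7] z 70.3 90
19 1 end [45.2 45.7 55.4 64.3 64.5] z 70.1 176
jaw [2.9 1.7] [100.7 133.2] 89.90904235839844 [-63.6 -48.7] [69.6 52. ]
[ 4.93851252 77.62886795] [-0.44214114  0.52541994  0.27084042]
[-15.443, -4.749, 22.055, -0.0, -0.0, -0.0]
[-15.439, -4.756, 22.056, -0.0, -0.0, -0.0]
[-15.436, -4.764, 22.057, -0.0, -0.0, -0.0]
[-15.433, -4.772, 22.057, -0.0, -0.0, -0.0]
[-15.429, -4.78, 22.058, -0.0, -0.0, -0.0]
```

The ends are even to within 0.3 mm. Next I press the block, starting with its high (−x) side.

Emit:
{"fn": "apply_moves", "kwargs": {"rows": [[-15.4,-4.6,20,0,0,0],[-15.4,-4.6,20,0,0,0],[-15.4,-4.6,20,0,0,0],[-15.4,-4.6,20,0,0,0],[-15.4,-4.6,20,0,0,0]], "fingers": 0}}

```text
time: 15.48
tool_pos: [569.7, -93.9, 149.6]
tcp_rot: [-180.0, -0.0, 102.7]
ft_force: [0.3, -0.3, 0.6]
finger_gap: 0.4
grip_force: 0.0
```

Emit:
{"fn": "apply_moves", "kwargs": {"rows": [[0,0,10,0,0,0],[0,0,10,0,0,0],[0,0,8,0,0,0],[0,0,4,0,0,0],[0,0,2,0,0,0]]}}

```text
time: 16.1
tool_pos: [570.3, -92.3, 117.4]
tcp_rot: [180.0, 0.0, 102.8]
ft_force: [-0.5, 0.3, -0.3]
finger_gap: 0.1
grip_force: 0.0
```

```bash
python3 -c "
from h import *
s=sense();print(w2v(s['tool_pos']),s['tool_pos'],s['ft_force'])"
```

```text
[-17.53523881   0.59803362] [570.26802974 -92.30173372 117.38776953] [-0.4582684   0.27990073 -0.25786282]
```

Emit:
{"fn": "apply_moves", "kwargs": {"rows": [[0,0,2,0,0,0],[0,0,2,0,0,0],[0,0,1,0,0,0],[0,0,1,0,0,0],[0,0,1,0,0,0]]}}

```text
time: 16.73
tool_pos: [570.1, -92.7, 110.3]
tcp_rot: [180.0, 0.0, 102.8]
ft_force: [-1.6, -0.2, -0.2]
finger_gap: 0.1
grip_force: 0.0
```

Emit:
{"fn": "apply_moves", "kwargs": {"rows": [[0,0,0.6,0,0,0],[0,0,0.6,0,0,0],[0,0,0.6,0,0,0],[0,0,0.6,0,0,0],[0,0,0.6,0,0,0]]}}

```text
time: 17.35
tool_pos: [570.3, -92.7, 108.6]
tcp_rot: [180.0, 0.0, 102.8]
ft_force: [-6.2, 1.1, 10.7]
finger_gap: 0.2
grip_force: 5.4
```

Emit:
{"fn": "apply_moves", "kwargs": {"rows": [[0,0,0.5,0,0,0],[0,0,0.5,0,0,0],[0,0,0.5,0,0,0],[0,0,0.5,0,0,0],[0,0,0.3,0,0,0]]}}

```text
time: 17.98
tool_pos: [570.2, -92.7, 106.4]
tcp_rot: [180.0, 0.0, 102.8]
ft_force: [-6.1, 1.9, 10.4]
finger_gap: 0.1
grip_force: 5.4
```

Emit:
{"fn": "apply_moves", "kwargs": {"rows": [[0,0,0.4,0,0,0],[0,0,0.4,0,0,0],[0,0,0.4,0,0,0],[0,0,0.4,0,0,0],[0,0,0.3,0,0,0]]}}

```text
time: 18.6
tool_pos: [570.3, -92.7, 104.5]
tcp_rot: [180.0, 0.0, 102.8]
ft_force: [-5.7, 1.9, 10.6]
finger_gap: -0.0
grip_force: 5.4
```

Emit:
{"fn": "apply_moves", "kwargs": {"rows": [[0,0,-4,0,0,0],[0,0,-4,0,0,0],[0,19,0,0,0,0],[0,19,0,0,0,0],[0,0,1,0,0,0]]}}

```text
time: 19.23
tool_pos: [608.0, -84.0, 110.2]
tcp_rot: [180.0, 0.0, 102.8]
ft_force: [-0.0, 0.2, -0.8]
finger_gap: -0.0
grip_force: 0.0
```

Emit:
{"fn": "apply_moves", "kwargs": {"rows": [[0,0,1.2,0,0,0],[0,0,1,0,0,0],[0,0,0.8,0,0,0],[0,0,0.6,0,0,0],[0,0,0.6,0,0,0]]}}

```text
time: 19.85
tool_pos: [607.1, -84.3, 105.9]
tcp_rot: [180.0, 0.0, 102.8]
ft_force: [-0.4, -0.6, 0.0]
finger_gap: -0.2
grip_force: 0.0
```

Emit:
{"fn": "apply_moves", "kwargs": {"rows": [[0,0,0.5,0,0,0],[0,0,0.5,0,0,0],[0,0,0.5,0,0,0],[0,0,0.5,0,0,0],[0,0,0.3,0,0,0]]}}

```text
time: 20.48
tool_pos: [607.1, -84.2, 103.5]
tcp_rot: [-180.0, -0.0, 102.8]
ft_force: [-1.0, 0.3, -0.9]
finger_gap: 0.0
grip_force: 0.1
```

Emit:
{"fn": "apply_moves", "kwargs": {"rows": [[0,0,0.5,0,0,0],[0,0,0.5,0,0,0],[0,0,0.5,0,0,0],[0,0,0.5,0,0,0],[0,0,0.5,0,0,0]]}}

```text
time: 21.1
tool_pos: [608.3, -84.0, 102.7]
tcp_rot: [179.8, 0.0, 102.8]
ft_force: [-0.2, 2.5, 8.8]
finger_gap: 0.1
grip_force: 4.4
```

Emit:
{"fn": "apply_moves", "kwargs": {"rows": [[0,0,0.4,0,0,0],[0,0,0.4,0,0,0],[0,0,0.4,0,0,0],[0,0,0.4,0,0,0],[0,0,0.3,0,0,0]]}}

```text
time: 21.72
tool_pos: [608.8, -84.0, 102.0]
tcp_rot: [179.8, 0.1, 102.8]
ft_force: [-2.2, 3.0, 14.3]
finger_gap: -0.3
grip_force: 7.3
```

Emit:
{"fn": "apply_moves", "kwargs": {"rows": [[0,0,0.5,0,0,0],[0,0,0.5,0,0,0],[0,0,0.5,0,0,0],[0,0,0.3,0,0,0],[0,0,0.2,0,0,0]]}}

```text
time: 22.35
tool_pos: [608.9, -84.0, 101.2]
tcp_rot: [179.8, 0.1, 102.8]
ft_force: [-8.4, 3.9, 23.2]
finger_gap: -0.1
grip_force: 11.2
```

Emit:
{"fn": "apply_moves", "kwargs": {"rows": [[0,0,0.4,0,0,0],[0,0,0.4,0,0,0],[0,0,0.3,0,0,0],[0,0,0.2,0,0,0],[0,0,0.2,0,0,0]]}}

```text
time: 22.98
tool_pos: [609.0, -83.9, 101.0]
tcp_rot: [179.7, 0.1, 102.8]
ft_force: [-12.4, 4.4, 31.3]
finger_gap: 0.2
grip_force: 15.3
```

The +x side is seated at 31 N. Now the −x side.

Emit:
{"fn": "apply_moves", "kwargs": {"rows": [[0,0,-6,0,0,0],[0,0,-8,0,0,0],[0,-19,0,0,0,0],[0,-19,0,0,0,0],[0,0,4,0,0,0]]}}

```text
time: 23.6
tool_pos: [569.4, -92.9, 105.6]
tcp_rot: [-180.0, -0.0, 102.7]
ft_force: [-0.5, 0.8, -0.6]
finger_gap: -0.3
grip_force: 0.0
```

```bash
python3 -c "
from h import *
s=sense();print(w2v(s['tool_pos']),s['tool_pos'],s['ft_force'])"
```

```text
[-18.49108744   0.2063772 ] [569.42270546 -92.89542405 105.55708318] [-0.45177992  0.82158776 -0.55436052]
```

Emit:
{"fn": "apply_moves", "kwargs": {"rows": [[0,0,0.6,0,0,0],[0,0,0.6,0,0,0],[0,0,0.6,0,0,0],[0,0,0.6,0,0,0],[0,0,0.6,0,0,0]]}}

```text
time: 24.22
tool_pos: [570.2, -92.6, 103.6]
tcp_rot: [-180.0, 0.0, 102.8]
ft_force: [-6.0, 0.8, 11.7]
finger_gap: -0.5
grip_force: 5.5
```

Emit:
{"fn": "apply_moves", "kwargs": {"rows": [[0,0,0.5,0,0,0],[0,0,0.5,0,0,0],[0,0,0.5,0,0,0],[0,0,0.3,0,0,0],[0,0,0.2,0,0,0]]}}

```text
time: 24.85
tool_pos: [569.5, -92.8, 101.9]
tcp_rot: [-179.9, 0.0, 102.8]
ft_force: [-11.1, -0.4, 14.2]
finger_gap: 0.0
grip_force: 7.0
```

Emit:
{"fn": "apply_moves", "kwargs": {"rows": [[0,0,0.5,0,0,0],[0,0,0.5,0,0,0],[0,0,0.5,0,0,0],[0,0,0.3,0,0,0],[0,0,0.2,0,0,0]]}}

```text
time: 25.48
tool_pos: [569.3, -92.9, 101.0]
tcp_rot: [-179.9, 0.0, 102.8]
ft_force: [-16.6, 1.9, 24.3]
finger_gap: 0.2
grip_force: 11.8
```

Emit:
{"fn": "apply_moves", "kwargs": {"rows": [[0,0,0.3,0,0,0],[0,0,0.3,0,0,0],[0,0,0.3,0,0,0],[0,0,0.2,0,0,0],[0,0,0,0,0,0]]}}

```text
time: 26.1
tool_pos: [569.4, -93.0, 100.6]
tcp_rot: [-179.9, 0.0, 102.8]
ft_force: [-18.4, 2.4, 27.5]
finger_gap: 0.3
grip_force: 13.9
```

Emit:
{"fn": "apply_moves", "kwargs": {"rows": [[0,0,-6,0,0,0],[0,0,-40,0,0,0],[15,8,-40,0,0,0],[30,8,-40,0,0,0],[30,7,-20,0,0,0]], "fingers": 85}}

```text
time: 26.72
tool_pos: [577.2, -13.8, 246.6]
tcp_rot: [179.8, 0.1, 102.7]
ft_force: [0.1, 1.1, 0.5]
finger_gap: 84.8
grip_force: 0.0
```

Emit:
{"fn": "apply_moves", "kwargs": {"rows": [[0,0,0,0,0,0],[0,0,0,0,0,0],[0,0,0,0,0,0],[0,0,0,0,0,0],[0,0,0,0,0,0]]}}

```text
time: 27.35
tool_pos: [575.7, -14.9, 243.1]
tcp_rot: [-180.0, -0.0, 102.7]
ft_force: [0.9, -0.7, 0.4]
finger_gap: 84.8
grip_force: 0.0
```

```bash
python3 look.py w11; python3 look.py w12; python3 -c "
from h import *
s=sense();print(w2v(s['tool_pos']),s['ft_force'])"
```

```text
27.4 [575.8 -14.7 243.2] [-1.7997e+02 -1.0000e-02  1.0275e+02] [-0.18  0.52  0.31]
block plane sx sy z0 [ 7.000000e-04 -0.000000e+00  1.010079e+02] 3520
-19 -1 end [-46.5 -46.9 -56.2 -65.8 -66.2] z 70.4 125
-19 1 end [45.5 46.  55.2 64.2 64.4] z 70.3 176
19 -1 end [-46.4 -46.5 -55.5 -64.6 -64.9] z 70.4 119
19 1 end [45.1 45.6 55.  64.2 64.4] z 70.3 179
jaw [3.2 2. ] [ 99.8 133.2] 89.88985443115234 [-63.5 -48. ] [69.8 51.9]
27.45 [575.8 -14.7 243.4] [-179.98   -0.    102.75] [-0.08 -0.99  0.4 ]
block plane sx sy z0 [ 1.800000e-03 -8.000000e-04  1.009985e+02] 3516
-19 -1 end [-46.7 -47.  -55.8 -65.4 -66.1] z 70.3 129
-19 1 end [45.1 45.6 55.2 64.1 64.3] z 70.2 180
19 -1 end [-46.5 -46.9 -55.5 -64.7 -65.4] z 70.3 119
19 1 end [45.3 45.8 55.8 64.4 64.7] z 70.3 171
jaw [3.1 2.2] [ 99.4 133.4] 89.94732666015625 [-63.6 -47.6] [69.8 51.8]
[ 5.10545363 75.07100579] [-0.08147183 -0.99464085  0.40140312]
```

View pics/w12.png

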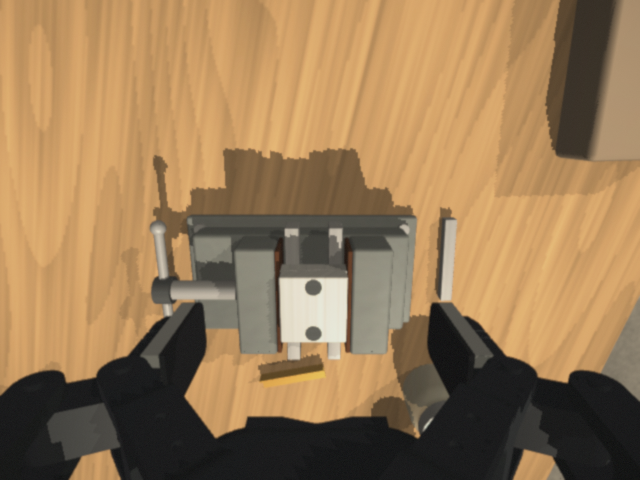

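The picture shows the block top at (313,310) sitting level, and both parallels' ends even at (292,230) and (336,230). Last is the mid-top press.

Emit:
{"fn": "apply_moves", "kwargs": {"rows": [[-15,-0.8,20,0,0,0],[-15,-0.8,30,0,0,0],[-15,-0.8,30,0,0,0],[-15,-0.8,30,0,0,0],[-14,-0.8,18,0,0,0]], "fingers": 0}}

```text
time: 28.08
tool_pos: [586.8, -88.5, 112.2]
tcp_rot: [-179.8, -0.1, 102.8]
ft_force: [0.3, -0.6, -0.3]
finger_gap: 0.2
grip_force: 0.0
```

Emit:
{"fn": "apply_moves", "kwargs": {"rows": [[0,0,3,0,0,0],[0,0,2,0,0,0],[0,0,1,0,0,0],[0,0,0.5,0,0,0],[0,0,0,0,0,0]]}}

```text
time: 28.7
tool_pos: [588.7, -87.2, 109.7]
tcp_rot: [180.0, 0.0, 102.8]
ft_force: [0.2, 0.6, 0.1]
finger_gap: -0.1
grip_force: 0.0
```

```bash
python3 -c "
from h import *
s=sense();print(w2v(s['tool_pos']),s['tool_pos'],s['ft_force'])"
```

```text
[1.5466661  1.51452272] [588.67269022 -87.1804526  109.65356762] [0.17789743 0.56263911 0.06577011]
```

Emit:
{"fn": "apply_moves", "kwargs": {"rows": [[0,0,2.5,0,0,0],[0,0,2,0,0,0],[0,0,1.5,0,0,0],[0,0,1,0,0,0],[0,0,0.5,0,0,0]]}}

```text
time: 29.32
tool_pos: [588.3, -87.5, 101.5]
tcp_rot: [-180.0, -0.0, 102.8]
ft_force: [0.3, 0.0, 0.8]
finger_gap: 0.1
grip_force: 0.0
```

Emit:
{"fn": "apply_moves", "kwargs": {"rows": [[0,0,0.6,0,0,0],[0,0,0.6,0,0,0],[0,0,0.5,0,0,0],[0,0,0.4,0,0,0],[0,0,0.2,0,0,0]]}}

```text
time: 29.95
tool_pos: [588.6, -87.4, 100.7]
tcp_rot: [180.0, 0.0, 102.8]
ft_force: [-5.5, 1.6, 11.1]
finger_gap: -0.2
grip_force: 5.6
```

Emit:
{"fn": "apply_moves", "kwargs": {"rows": [[0,0,0.5,0,0,0],[0,0,0.5,0,0,0],[0,0,0.4,0,0,0],[0,0,0.2,0,0,0],[0,0,0,0,0,0]]}}

```text
time: 30.58
tool_pos: [588.9, -87.4, 100.7]
tcp_rot: [179.9, 0.0, 102.8]
ft_force: [-10.4, 1.9, 19.9]
finger_gap: 0.2
grip_force: 10.2
```

Emit:
{"fn": "apply_moves", "kwargs": {"rows": [[0,0,0.4,0,0,0],[0,0,0.3,0,0,0],[0,0,0.2,0,0,0],[0,0,0,0,0,0],[0,0,0,0,0,0]]}}

```text
time: 31.2
tool_pos: [589.0, -87.5, 100.6]
tcp_rot: [179.9, 0.0, 102.8]
ft_force: [-12.9, 3.2, 26.9]
finger_gap: 0.0
grip_force: 13.2
```

Emit:
{"fn": "apply_moves", "kwargs": {"rows": [[0,0,0.3,0,0,0],[0,0,0.3,0,0,0],[0,0,0.2,0,0,0],[0,0,0,0,0,0],[0,0,0,0,0,0]]}}

```text
time: 31.82
tool_pos: [589.0, -87.4, 100.6]
tcp_rot: [179.9, 0.0, 102.8]
ft_force: [-15.5, 4.1, 31.6]
finger_gap: 0.2
grip_force: 15.9
```

Emit:
{"fn": "apply_moves", "kwargs": {"rows": [[0,0,-6,0,0,0],[0,0,-40,0,0,0],[15,0,-40,0,0,0],[30,2,-40,0,0,0],[30,2,-20,0,0,0]]}}

```text
time: 32.45
tool_pos: [576.6, -12.9, 244.9]
tcp_rot: [179.8, 0.1, 102.7]
ft_force: [-0.3, 0.5, 0.2]
finger_gap: -0.1
grip_force: 0.0
```

Emit:
{"fn": "apply_moves", "kwargs": {"rows": [[0,0,0,0,0,0],[0,0,0,0,0,0],[0,0,0,0,0,0],[0,0,0,0,0,0],[0,0,0,0,0,0]], "fingers": 85}}

```text
time: 33.08
tool_pos: [575.6, -13.8, 241.4]
tcp_rot: [-180.0, -0.0, 102.7]
ft_force: [0.1, 0.1, -0.4]
finger_gap: 84.9
grip_force: 0.0
```

```bash
python3 look.py w13; python3 look.py w14
```

```text
33.125 [575.6 -13.7 241.6] [-1.7997e+02 -1.0000e-02  1.0275e+02] [ 0.32 -0.1   0.36]
block plane sx sy z0 [-8.100000e-03 -2.000000e-03  1.010488e+02] 3523
-19 -1 end [-46.3 -47.  -55.8 -65.7 -66.1] z 70.3 129
-19 1 end [45.2 45.6 55.3 64.2 64.4] z 70.2 174
19 -1 end [-46.5 -46.8 -55.4 -64.2 -64.6] z 70.3 119
19 1 end [45.3 45.6 55.7 64.5 64.7] z 70.2 182
jaw [3.1 2.1] [ 99.5 133.4] 89.85750579833984 [-63.6 -47.8] [69.9 51.9]
33.175 [575.7 -13.7 241.8] [-179.98   -0.    102.76] [ 0.36 -0.26  0.79]
block plane sx sy z0 [-7.600000e-03 -2.500000e-03  1.010439e+02] 3514
-19 -1 end [-46.2 -47.  -55.8 -65.5 -66.1] z 70.4 136
-19 1 end [45.3 45.6 54.8 64.3 64.4] z 70.2 172
19 -1 end [-46.7 -47.2 -55.6 -64.6 -65.2] z 70.3 117
19 1 end [45.1 45.5 55.7 64.4 64.7] z 70.2 181
jaw [3.1 1.9] [ 99.9 133.3] 89.95225524902344 [-63.6 -48. ] [69.7 51.9]
```

The mid press left a small residual rock of 0.008 rad, with −x high. I'll press once more over the −x parallel.

Emit:
{"fn": "apply_moves", "kwargs": {"rows": [[-15,-4.6,20,0,0,0],[-15,-4.6,30,0,0,0],[-15,-4.6,30,0,0,0],[-15,-4.6,30,0,0,0],[-15,-4.6,18,0,0,0]], "fingers": 0}}

```text
time: 33.8
tool_pos: [568.0, -92.7, 110.8]
tcp_rot: [-179.8, -0.1, 102.8]
ft_force: [-0.4, -0.4, 0.4]
finger_gap: 0.2
grip_force: 0.0
```

Emit:
{"fn": "apply_moves", "kwargs": {"rows": [[0,0,1.5,0,0,0],[0,0,1,0,0,0],[0,0,1,0,0,0],[0,0,0.5,0,0,0],[0,0,0,0,0,0]]}}

```text
time: 34.42
tool_pos: [570.2, -91.4, 110.5]
tcp_rot: [180.0, 0.0, 102.8]
ft_force: [0.4, -0.1, 0.8]
finger_gap: -0.3
grip_force: 0.0
```

```bash
python3 -c "
from h import *
s=sense();print(w2v(s['tool_pos']),s['tool_pos'],s['ft_force'])"
```

```text
[-17.43849305   1.54346522] [570.15291236 -91.35836283 110.48075133] [ 0.41765254 -0.11936366  0.82689787]
```

Emit:
{"fn": "apply_moves", "kwargs": {"rows": [[0,0,3,0,0,0],[0,0,2.5,0,0,0],[0,0,1.5,0,0,0],[0,0,1,0,0,0],[0,0,0.5,0,0,0]]}}

```text
time: 35.05
tool_pos: [569.8, -91.6, 101.4]
tcp_rot: [-180.0, -0.0, 102.8]
ft_force: [0.4, -0.2, -0.7]
finger_gap: -0.0
grip_force: 0.0
```

Emit:
{"fn": "apply_moves", "kwargs": {"rows": [[0,-0.2,0.6,0,0,0],[0,-0.2,0.6,0,0,0],[0,-0.2,0.5,0,0,0],[0,-0.2,0.4,0,0,0],[0,-0.2,0.3,0,0,0]]}}

```text
time: 35.67
tool_pos: [569.6, -91.8, 100.7]
tcp_rot: [179.9, 0.0, 102.8]
ft_force: [-3.4, 1.8, 11.2]
finger_gap: 0.1
grip_force: 5.6
```

Emit:
{"fn": "apply_moves", "kwargs": {"rows": [[0,-0.2,0.4,0,0,0],[0,-0.2,0.3,0,0,0],[0,0,0.3,0,0,0],[0,0,0,0,0,0],[0,0,0,0,0,0]]}}

```text
time: 36.3
tool_pos: [569.5, -91.8, 100.6]
tcp_rot: [179.9, 0.0, 102.8]
ft_force: [-5.8, 3.6, 16.2]
finger_gap: 0.1
grip_force: 7.8
```

Emit:
{"fn": "apply_moves", "kwargs": {"rows": [[0,-0.2,0.4,0,0,0],[0,-0.2,0.4,0,0,0],[0,0,0.4,0,0,0],[0,0,0.2,0,0,0],[0,0,0,0,0,0]]}}

```text
time: 36.92
tool_pos: [569.4, -91.9, 100.4]
tcp_rot: [179.8, 0.1, 102.8]
ft_force: [-10.0, 4.1, 23.4]
finger_gap: 0.0
grip_force: 12.0
```

Emit:
{"fn": "apply_moves", "kwargs": {"rows": [[0,-0.1,0.2,0,0,0],[0,0,0.2,0,0,0],[0,0,0.1,0,0,0],[0,0,0,0,0,0],[0,0,0,0,0,0]]}}

```text
time: 37.55
tool_pos: [569.5, -91.9, 100.4]
tcp_rot: [179.8, 0.1, 102.8]
ft_force: [-11.7, 5.7, 27.2]
finger_gap: 0.2
grip_force: 13.5
```

Emit:
{"fn": "apply_moves", "kwargs": {"rows": [[0,0,-6,0,0,0],[0,0,-40,0,0,0],[15,8,-40,0,0,0],[30,8,-40,0,0,0],[30,7,-20,0,0,0]]}}

```text
time: 38.17
tool_pos: [574.9, -13.4, 245.1]
tcp_rot: [179.8, 0.1, 102.7]
ft_force: [0.2, -0.4, -1.1]
finger_gap: 0.2
grip_force: 0.0
```

Emit:
{"fn": "apply_moves", "kwargs": {"rows": [[0,0,0,0,0,0],[0,0,0,0,0,0],[0,0,0,0,0,0],[0,0,0,0,0,0],[0,0,0,0,0,0]], "fingers": 85}}

```text
time: 38.8
tool_pos: [573.6, -14.3, 241.7]
tcp_rot: [-180.0, -0.0, 102.7]
ft_force: [-0.4, -0.3, -0.1]
finger_gap: 84.9
grip_force: 0.0
```

```bash
python3 look.py w15; python3 look.py w16;python3 -c "
from h import *
s=sense();print(w2v(s['tool_pos']),s['tool_pos'],s['ft_force'])"
```

```text
38.85 [573.7 -14.2 241.9] [-1.7997e+02 -1.0000e-02  1.0275e+02] [ 0.16  0.25 -0.75]
block plane sx sy z0 [ 7.200000e-03 -8.000000e-04  1.009855e+02] 3551
-19 -1 end [-46.9 -47.3 -55.5 -64.7 -65.4] z 70.3 121
-19 1 end [45.1 45.3 55.4 64.2 64.4] z 70.2 178
19 -1 end [-46.9 -47.2 -55.8 -65.1 -65.2] z 70.4 118
19 1 end [45.3 45.6 55.4 64.4 64.8] z 70.1 182
jaw [-16.6   2. ] [99.8 93.8] 89.88746643066406 [-63.5 -47.8] [30.4 51.9]
jaw [50.7  2. ] [38.  99.7] 0.0982479527592659 [ 31.6 -47.8] [69.6 51.8]
38.9 [573.8 -14.1 242. ] [-179.99   -0.    102.75] [-0.02  0.42 -0.47]
block plane sx sy z0 [ 8.200000e-03 -4.000000e-04  1.010335e+02] 3550
-19 -1 end [-46.9 -47.2 -55.3 -64.6 -65. ] z 70.5 129
-19 1 end [45.1 45.5 55.3 64.3 64.5] z 70.2 176
19 -1 end [-46.6 -47.  -56.1 -64.7 -65. ] z 70.4 119
19 1 end [45.  45.5 55.5 64.4 64.6] z 70.3 183
jaw [3.1 1.9] [ 99.9 133.1] 89.83563232421875 [-63.5 -48.2] [69.7 51.9]
[ 3.2275177  76.06917785] [573.79429973 -14.10613864 242.00836517] [-0.02248449  0.41883851 -0.46700837]
```

It rocked slightly the other way, because side drag adds a moment. I'll finish with a mid-top press and cancel the lateral force as I go.

Emit:
{"fn": "apply_moves", "kwargs": {"rows": [[-15,-0.4,20,0,0,0],[-15,-0.4,30,0,0,0],[-15,-0.4,30,0,0,0],[-15,-0.4,30,0,0,0],[-14.5,-0.4,18,0,0,0]], "fingers": 0}}

```text
time: 39.52
tool_pos: [586.8, -88.0, 110.8]
tcp_rot: [-179.8, -0.1, 102.8]
ft_force: [-0.2, 0.4, 0.1]
finger_gap: -0.1
grip_force: 0.0
```

Emit:
{"fn": "apply_moves", "kwargs": {"rows": [[0,0,2,0,0,0],[0,0,2,0,0,0],[0,0,2,0,0,0],[0,0,1,0,0,0],[0,0,0,0,0,0]]}}

```text
time: 40.15
tool_pos: [588.6, -86.6, 107.6]
tcp_rot: [180.0, 0.0, 102.8]
ft_force: [0.1, -0.4, 0.4]
finger_gap: 0.1
grip_force: 0.0
```

```bash
python3 -c "
from h import *
s=sense();print(w2v(s['tool_pos']),s['tool_pos'],s['ft_force'])"
```

```text
[1.60042787 2.04707144] [588.6071306  -86.64922722 107.63995922] [ 0.11332425 -0.39469911  0.40227299]
```

Emit:
{"fn": "apply_moves", "kwargs": {"rows": [[0,0,2,0,0,0],[0,0,1.5,0,0,0],[0,0,1,0,0,0],[0,0,0.8,0,0,0],[0,0,0.5,0,0,0]]}}

```text
time: 40.78
tool_pos: [588.3, -86.9, 101.3]
tcp_rot: [-180.0, -0.0, 102.8]
ft_force: [-0.3, -0.6, 0.1]
finger_gap: -0.5
grip_force: 0.0
```

Emit:
{"fn": "apply_moves", "kwargs": {"rows": [[0,-0.2,0.5,0,0,0],[0,-0.4,0.5,0,0,0],[0,-0.4,0.5,0,0,0],[0,-0.4,0.5,0,0,0],[0,-0.3,0.3,0,0,0]]}}

```text
time: 41.4
tool_pos: [588.2, -87.0, 100.7]
tcp_rot: [179.8, 0.0, 102.8]
ft_force: [1.8, 3.3, 8.1]
finger_gap: -0.0
grip_force: 4.2
```

Emit:
{"fn": "apply_moves", "kwargs": {"rows": [[0,-0.3,0.4,0,0,0],[0,-0.3,0.4,0,0,0],[0,-0.3,0.4,0,0,0],[0,0,0,0,0,0],[0,0,0,0,0,0]]}}

```text
time: 42.02
tool_pos: [588.1, -87.1, 100.7]
tcp_rot: [179.7, 0.1, 102.8]
ft_force: [1.7, 5.0, 11.1]
finger_gap: 0.2
grip_force: 6.2
```

Emit:
{"fn": "apply_moves", "kwargs": {"rows": [[0,-0.2,0.5,0,0,0],[0,-0.2,0.5,0,0,0],[0,-0.2,0.4,0,0,0],[0,-0.1,0.2,0,0,0],[0,0,0,0,0,0]]}}

```text
time: 42.65
tool_pos: [588.2, -87.1, 100.6]
tcp_rot: [179.6, 0.1, 102.8]
ft_force: [-1.3, 7.0, 20.5]
finger_gap: 0.0
grip_force: 10.3
```

Emit:
{"fn": "apply_moves", "kwargs": {"rows": [[0,-0.2,0.4,0,0,0],[0,-0.2,0.3,0,0,0],[0,-0.1,0.2,0,0,0],[0,0,0,0,0,0],[0,0,0,0,0,0]]}}

```text
time: 43.28
tool_pos: [588.2, -87.1, 100.6]
tcp_rot: [179.5, 0.1, 102.8]
ft_force: [-2.4, 7.2, 25.2]
finger_gap: 0.2
grip_force: 12.5
```

Emit:
{"fn": "apply_moves", "kwargs": {"rows": [[0,-0.3,0.5,0,0,0],[0,-0.3,0.4,0,0,0],[0,-0.2,0.2,0,0,0],[0,0,0,0,0,0],[0,0,0,0,0,0]]}}

```text
time: 43.9
tool_pos: [588.2, -87.2, 100.5]
tcp_rot: [179.4, 0.1, 102.8]
ft_force: [-2.4, 9.4, 29.4]
finger_gap: -0.3
grip_force: 14.8
```

Emit:
{"fn": "apply_moves", "kwargs": {"rows": [[0,0.5,-6,0,0,0],[0,0,-40,0,0,0],[15,0,-40,0,0,0],[30,2,-40,0,0,0],[30,2,-20,0,0,0]]}}

```text
time: 44.52
tool_pos: [572.1, -13.6, 242.7]
tcp_rot: [179.9, 0.1, 102.7]
ft_force: [0.5, -0.3, -0.3]
finger_gap: 0.3
grip_force: 0.0
```

Emit:
{"fn": "apply_moves", "kwargs": {"rows": [[0,0,0,0,0,0],[0,0,0,0,0,0],[0,0,0,0,0,0],[0,0,0,0,0,0],[0,0,0,0,0,0]], "fingers": 85}}

```text
time: 45.15
tool_pos: [571.5, -14.2, 239.7]
tcp_rot: [-179.9, -0.0, 102.7]
ft_force: [0.1, 0.2, -0.7]
finger_gap: 85.4
grip_force: 0.0
```

```bash
python3 look.py w17; python3 look.py w18;python3 -c "
from h import *
s=sense();print(w2v(s['tool_pos']),s['tool_pos'],s['ft_force'])"
```

```text
45.2 [571.6 -14.1 239.9] [-1.7997e+02 -1.0000e-02  1.0275e+02] [-0.42 -0.11  0.83]
block plane sx sy z0 [ 7.700000e-03 -2.000000e-04  1.009694e+02] 3589
-19 -1 end [-47.4 -47.5 -56.2 -64.9 -65.6] z 70.5 118
-19 1 end [45.1 45.6 55.1 64.2 64.2] z 70.1 175
19 -1 end [-46.9 -47.6 -55.7 -64.8 -65.4] z 70.2 123
19 1 end [45.  45.7 55.7 64.4 64.6] z 70.3 171
jaw [3.  1.9] [133.2 100.3] 0.07683262974023819 [-63.6 -48.3] [69.7 52. ]
45.25 [571.6 -14.1 240.1] [-179.98   -0.    102.76] [ 0.02 -0.13  0.56]
block plane sx sy z0 [ 8.800000e-03 -0.000000e+00  1.009746e+02] 3575
-19 -1 end [-47.2 -47.6 -55.9 -65.  -65.4] z 70.4 125
-19 1 end [45.2 45.8 55.2 64.  64.3] z 70.3 178
19 -1 end [-47.1 -47.7 -56.  -64.8 -65.5] z 70.3 119
19 1 end [45.  45.6 55.  64.4 64.5] z 69.9 175
jaw [3.2 1.8] [133.4 100.5] 0.060990046709775925 [-63.6 -48.5] [69.8 52. ]
[ 1.14647567 76.59124481] [571.64930979 -14.05809711 240.07677803] [ 0.02339504 -0.13096801  0.55714473]
```

Emit:
{"fn": "apply_moves", "kwargs": {"rows": [[-15,0.7,20,0,0,0],[-15,0.7,30,0,0,0],[-15,0.7,30,0,0,0],[-15,0.7,30,0,0,0],[-14.5,0.7,18,0,0,0]], "fingers": 0}}

```text
time: 45.88
tool_pos: [590.1, -86.7, 108.9]
tcp_rot: [-179.8, -0.1, 102.8]
ft_force: [-0.3, 0.4, -0.3]
finger_gap: 0.3
grip_force: 0.0
```

Emit:
{"fn": "apply_moves", "kwargs": {"rows": [[0,0,2,0,0,0],[0,0,3,0,0,0],[0,0,2.5,0,0,0],[0,0,1.5,0,0,0],[0,0,1,0,0,0]]}}

```text
time: 46.5
tool_pos: [591.8, -85.4, 102.7]
tcp_rot: [180.0, 0.0, 102.8]
ft_force: [0.2, -0.4, -0.7]
finger_gap: -0.1
grip_force: 0.0
```

```bash
python3 -c "
from h import *
s=sense();print(w2v(s['tool_pos']),s['tool_pos'],s['ft_force'])"
```

```text
[5.0211773  2.50157179] [591.84217833 -85.44815959 102.74631817] [ 0.24079414 -0.37833722 -0.67788331]
```

Emit:
{"fn": "apply_moves", "kwargs": {"rows": [[0,0,0.8,0,0,0],[0,-0.2,0.8,0,0,0],[0,-0.4,0.6,0,0,0],[0,-0.4,0.6,0,0,0],[0,-0.4,0.6,0,0,0]]}}

```text
time: 47.12
tool_pos: [591.5, -85.7, 100.7]
tcp_rot: [179.8, 0.0, 102.8]
ft_force: [-1.1, 3.4, 11.9]
finger_gap: 0.3
grip_force: 5.7
```

Emit:
{"fn": "apply_moves", "kwargs": {"rows": [[0,-0.5,0.7,0,0,0],[0,-0.5,0.6,0,0,0],[0,-0.4,0.6,0,0,0],[0,-0.3,0.5,0,0,0],[0,0,0,0,0,0]]}}

```text
time: 47.75
tool_pos: [591.5, -85.8, 100.7]
tcp_rot: [179.6, 0.1, 102.8]
ft_force: [-1.7, 5.4, 19.3]
finger_gap: -0.1
grip_force: 9.6
```

Emit:
{"fn": "apply_moves", "kwargs": {"rows": [[0,-0.3,0.5,0,0,0],[0,-0.3,0.4,0,0,0],[0,-0.2,0.3,0,0,0],[0,0,0,0,0,0],[0,0,0,0,0,0]]}}

```text
time: 48.38
tool_pos: [591.5, -85.8, 100.6]
tcp_rot: [179.5, 0.1, 102.8]
ft_force: [-2.2, 7.7, 24.7]
finger_gap: -0.0
grip_force: 12.2
```

Emit:
{"fn": "apply_moves", "kwargs": {"rows": [[0,-0.2,0.5,0,0,0],[0,-0.2,0.4,0,0,0],[0,-0.1,0.3,0,0,0],[0,0,0,0,0,0],[0,0,0,0,0,0]]}}

```text
time: 49.0
tool_pos: [591.6, -85.8, 100.4]
tcp_rot: [179.4, 0.1, 102.8]
ft_force: [-3.4, 8.9, 29.6]
finger_gap: 0.3
grip_force: 15.0
```

Emit:
{"fn": "apply_moves", "kwargs": {"rows": [[0,0.5,-6,0,0,0],[0,0,-40,0,0,0],[15,0,-40,0,0,0],[30,0,-40,0,0,0],[30,0,-20,0,0,0]]}}

```text
time: 49.62
tool_pos: [571.7, -13.1, 242.7]
tcp_rot: [179.8, 0.1, 102.7]
ft_force: [0.7, -0.6, -0.2]
finger_gap: -0.4
grip_force: 0.0
```

Emit:
{"fn": "apply_moves", "kwargs": {"rows": [[0,0,0,0,0,0],[0,0,0,0,0,0],[0,0,0,0,0,0],[0,0,0,0,0,0],[0,0,0,0,0,0]], "fingers": 85}}

```text
time: 50.25
tool_pos: [571.0, -13.8, 239.5]
tcp_rot: [-180.0, -0.0, 102.7]
ft_force: [-1.0, -0.7, 0.9]
finger_gap: 85.1
grip_force: 0.0
```

```bash
python3 look.py w19; python3 look.py w20;python3 -c "
from h import *
s=sense();print(w2v(s['tool_pos']),s['tool_pos'],s['ft_force'])"
```

```text
50.3 [571.1 -13.7 239.7] [-1.7997e+02 -1.0000e-02  1.0275e+02] [-0.54  0.67  0.65]
block plane sx sy z0 [ 4.000000e-03 -2.000000e-04  1.009748e+02] 3589
-19 -1 end [-47.9 -48.2 -57.1 -65.6 -66.1] z 70.3 128
-19 1 end [45.1 45.3 55.2 64.2 64.4] z 70.1 182
19 -1 end [-47.5 -47.7 -56.9 -65.6 -66. ] z 70.5 118
19 1 end [45.2 45.5 55.3 64.3 64.7] z 70.2 183
jaw [3.1 2.4] [133.3  99.2] 0.09473196417093277 [-63.6 -47.3] [69.7 51.9]
50.35 [571.2 -13.6 239.9] [-179.98   -0.    102.76] [-0.95 -0.06  0.21]
block plane sx sy z0 [ 4.200000e-03 -8.000000e-04  1.009585e+02] 3583
-19 -1 end [-46.2 -46.8 -56.4 -65.6 -66.2] z 70.4 125
-19 1 end [45.3 45.7 55.5 64.3 64.6] z 70.2 183
19 -1 end [-47.9 -48.1 -56.2 -64.4 -64.6] z 70.2 111
19 1 end [45.2 45.5 55.4 64.4 64.7] z 70.2 183
jaw [-16.6   2.2] [99.6 94.1] 89.81022644042969 [-63.6 -47.5] [30.5 52. ]
jaw [50.6  2.1] [99.3 38.2] 89.93101501464844 [ 31.5 -47.6] [69.7 51.7]
[ 0.76673335 77.11133227] [571.16377972 -13.63506551 239.8865224 ] [-0.95011055 -0.06228588  0.2081286 ]
```

The block is level to 0.004 rad and the parallels are even, with the arm clear, so I'm handing in.

```bash
python3 -c "
from h import *
print(job.hand_in())"
```

```text
the job is handed in; nothing more can be done
None
```

Handed in at about 50 s: the wandered parallel is back even with the other to about 0.3 mm, and the block is pressed down level (about 0.004 rad) with at most about 36 N total force in my readings; I did not push-test that both parallels are now nipped.

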